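Nest a cast case in the drill jig

TASK

Get the larger cast aluminium case ready for drilling: pick it up from the bench, set it lid up on the plywood bed in front of the jig's converging rails, lengthways to them, and slide it in under the drill bridge until it is fully home against the stop screw. Press it there for a moment with a light but firm push of about 10 N (never over 20 N on the stop, it is delicate), then let go and back off so that it stays against the screw. Leave everything else on the bench where it is.

Things in the scene. Friction and masses are not known exactly. Their poses are not given: they have to be found in the camera images.
- case: The larger of two plain cast aluminium cases: a closed box 72 mm long (x), 48 mm wide (y), 30 mm high (z), 0.28 to 0.5 kg, with a flat screwed lid on top (+z). Lies lid up on the bench at the start. Origin: centre of its underside; front and rear are alike.
- jig: Fixed drill jig: a waxed, slippery plywood bed 270 x 170 mm, 12 mm thick. Origin: underside of the bed (bench level) on the centre line, where the converging part of the rails ends; x is the push-in direction, away from the robot, y across, z up. The bed spans x -152 to +117, y -85 to +85 mm, top at z 12; before x -70 it is bare.
- stop: Steel bracket past the nest, 50 mm wide, 34 high, near face at x +84 mm in the jig's frame. A rigid 12 mm stop screw sticks out of it towards the nest by 4 to 22 mm, set anew each time, not measured, 14 mm above the bed. A 6 mm pin stands 3 mm out of its tip on a weak spring (0.4 N when flush; friction holds the case). Home, the case bears on the screw, its centre at jig x +26 to +44 mm.
- small_case: The other, smaller cast aluminium case, 50 x 36 x 24 mm; bystander. Origin under its centre.
- drill_stand: Black block 90 x 60 x 30 mm with drill bits standing in it, about 105 mm high overall; bystander. Origin under its centre.
- caliper: Caliper lying flat, 220 mm long, with a black slider; bystander. Origin under the middle of its beam.
- copper_board: Copper-clad board 120 x 90 x 4 mm lying flat; bystander. Origin under its centre.
- mouse: Black computer mouse, 100 x 58 x 33 mm; bystander. Origin under its centre.
- heatsink: Finned aluminium heatsink 50 x 50 x 28 mm; bystander. Origin under its centre.
- screw_dish: Round steel dish, 70 mm across, 20 mm high; bystander. Origin under its centre.
- rails (a point): Point on the bed's top at the jig's x 0, y 0, z 12 mm, jig's axes. Aluminium rails 22 mm high, 12 mm thick stand either side: inner faces converge straight from y +-55.75 mm at x -70 to y +-25.75 at x 0, then run parallel (the nest, 51.5 mm wide) to x +58. Slid in between them, the case centres itself.
- bridge (a point): Centre of the underside of the steel drill bridge across the nest, at x +27, y 0, z 48 mm in the jig's frame. It spans x +12 to +42 and y -53 to +53 mm; its top is at z 56, its drill bush reaches z 62. The case (30 mm high, on the bed) passes below it with 6 mm to spare; the bridge's posts stand outside the rails.
There are look-alikes about, which are no part of the job. Leave any green or purple look-alike of the case alone.

How it is judged (in metres and radians):
On the way, in this order (a step that is already met when the one before it is completed fails the run):
1. the case rests level on the bare part of the bed or in the mouth of the rails, before the nest (x of case in the frame of jig between -0.15 and -0.045 m and z of case in the frame of jig between 0.008 and 0.016 m and contact force between case and jig above 0.5 N), for 0.2 s.
2. the case is in the nest and pressed against the stop with more than 3 N (x of case in the frame of jig above 0.015 m and contact force between case and stop above 3 N), for 0.1 s.
At the end, for the whole second after the job is handed in: The case lies flat and lid up in the nest under the bridge, within 4 mm of the centre line and 0.08 rad of its direction, at rest, still pushing the sprung pin of the stop in (more than 0.26 N on it, that is within about 1.6 mm of the screw) (x of case in the frame of jig above 0.015 m and y of case in the frame of jig between -0.004 and 0.004 m and z of case in the frame of jig between 0.008 and 0.016 m and angle between the x axis of case and the x axis of jig, either way round below 0.08 rad and angle between case's own z axis and vertical below 0.08 rad and contact force between case and stop above 0.26 N and linear speed of case below 0.01 m/s); the robot touches nothing.
It fails at once if more than 20 N between the case and the stop (contact force between case and stop above 20 N).
It fails at once if another thing on the bench moved by more than 20 mm (distance of any of small_case, drill_stand, caliper, copper_board, mouse, heatsink, screw_dish from where it was at the start of the episode above 0.02 m).
It also fails if it takes over 72 s, if anything falls off the work surface, if the arm or the gripper's body presses on something with over 40 N, if the wrist force passes 120 N, or if a joint passes its speed limit or range.

ROBOT

A 7-joint arm with a two-finger parallel gripper is mounted at the origin on the work surface. World frame = base frame: x ahead of the robot, y to its left, z up, the work surface at z = 0. Lengths are in m, angles in degrees, forces in N, time in s.
With the tool pointing down it reaches from about 0.425 to 0.875 m from the base axis. Payload 4.7 kg.
Tool frame: the origin (TCP) lies between the finger pads; the fingertips stand 8 mm ahead of it and the grasp point (between the pads) lies 11 mm behind it (env.tip_extent is the distance from the TCP to the fingertips, in m); z points along the fingers, y is the line along which they close (so a half turn about z gives the same grasp; the last joint's range is limited). The gripper opens to 87 mm and grips with 3 to 60 N. Pads are 19 mm wide; open, the fingers measure 117 mm over their backs; the gripper's body (75 mm by 190 mm) begins 51 mm behind the grasp point.
Start: joints at [-75.166, 18.392, -4.016, 83.108, 1.295, 78.541, -3.26], TCP at [0.158, 0.631, 0.231] pointing down, gripper open.
Joint ranges: [-163.93, 163.93], [-17.29, 119.83], [-79.2, 71.16], [3.27, 140.29], [-89.18, 269.18], [5.43, 117.66], [-154.24, 154.24]. Speed limits (degrees/s): [147.25, 147.25, 180, 180, 180, 180, 180].

INTERFACE

Orientations are given as [roll, pitch, yaw] about the fixed x, y, z axes, in that order (R = Rz(yaw) Ry(pitch) Rx(roll)).
In Python, from cell import sensors, vision, workorder, env gives the robot as it stands.
- The arm moves only by the tool drive_tool, never from a script. Its argument "moves" is a list of rows, each an object of numbers: "x", "y", "z": the shift along the tool's x, y, z in mm; "rx", "ry", "rz": the turn, a rotation vector about the tool's x, y, z in rad; "fingers": the closure, from -1 (fully open) to 1 (shut). In form: [{"x": .., "y": .., "z": .., "rx": .., "ry": .., "rz": .., "fingers": ..}, ...]. A call has 1 to 20 rows; each row is the pose to reach, as a shift and turn from the pose commanded when the call began, along the tool's axes at that moment; what a row does not reach only later rows make up. A row lasts 1/8 s, in which the tool goes at most 62.5 mm and 10.7 degrees, less where a joint would pass 70% of its speed; a pose out of reach is approached as far as the arm can. A call with a gripper value outside its range is refused whole. The fingers move at their own pace and stop on an object; "force" is the grip in N (left out, the last holds). Time passes only in rows, so rows that repeat a pose let the fingers close. It gives the time, the measured TCP pose, the force, the opening and the grip force at its end, in the units of the state.
- sensors.get_obs(): the state, without advancing time (a new reading comes with each control period).
- vision.read_camera(name): name is "scene" or "top" or "wrist"; returns a dict with "image" (384x512x3 uint8, red, green, blue), "fx", "fy", "cx", "cy" (pixels), "R" (3x3) and "t" (3): a world point X has camera coordinates R X + t. Camera axes: x right, y down, z forward; pixel columns grow to the right and rows downward; lengths in m; the calibration is good to about 2 mm. A picture is of the moment at which its call begins. There is no depth.
- workorder.sign_off(): hands the job in; it is judged then, once.
The state is a dict: "time_s": time; "qpos": joint angles; "joint_velocities": joint speeds; "effort": joint torques, N m; "tool_pos": TCP position; "tool_rot": TCP orientation; "force": force on the tool from outside, world axes, zero at the start; "wrist_torque": the same for the moment, N m; "grip_width": finger opening in m; "grasp_force": force on a finger pad.
Only numpy, scipy, OpenCV 4.12 (cv2) and the standard library are available. Lean on these libraries where they do the work, as an engineer would, in place of code of your own. Each camera call takes 0.05 s, during which the arm holds its last target. There are 200 camera calls.

## Working session

There is one attempt and no reset: what is moved stays moved. The work goes in short steps, Python scripts to look and compute and a tool call to move; the robot and the scene stay as the last step left them, time stands still between calls to the robot, and variables do not carry over. Pictures are saved under pics/ and viewed, at most 10 in all, crops included, and the job is handed in when it is done.

Besides the shell and the picture viewer there is one more tool, called after "Call:" as name(argument=value, ...), one argument or row to a line, values as JSON. drive_tool: Moves the arm, as the interface text tells. Its arguments: {"type":"object","properties":{"moves":{"type":"array"},"force":{"type":"number"}},"required":["moves"]}

```bash
mkdir -p pics; ls
python3 - <<'E'
from cell import sensors, vision, env
import cv2,numpy as np
o=sensors.get_obs(); print(o['time_s'],o['tool_pos'],o['tool_rot'],o['force'],o['grip_width'])
for n in ("top","scene"):
    c=vision.read_camera(n); cv2.imwrite(f"pics/{n}0.png",c["image"][:,:,::-1])
    print(n,c["fx"],c["fy"],c["cx"],c["cy"],np.round(c["R"],4).tolist(),np.round(c["t"],4).tolist())
E
```

```text
pics
0.0 [0.15745297 0.63008742 0.22945264] [-1.79891668e+02  7.47798354e-03  1.65977825e+02] [-0.41304949  0.32179588 -0.97480776] 0.08690038981413624
top 436.4055502863407 436.4055502863407 258.92277843595576 191.0595520795379 [[-0.0251, -0.9997, -0.0042], [-0.9976, 0.0254, -0.064], [0.064, 0.0026, -0.9979]] [-0.0214, 0.5967, 1.1326]
scene 439.18181183620277 439.18181183620277 249.13105191453582 197.89767408642956 [[-0.4934, 0.8697, -0.0122], [0.7229, 0.4022, -0.5619], [-0.4838, -0.286, -0.8271]] [0.3062, -0.3701, 1.6499]
```

View pics/top0.png

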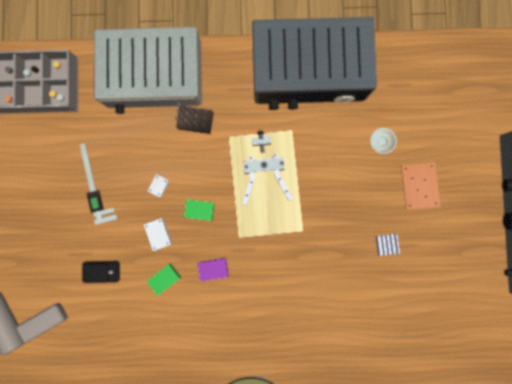

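View pics/scene0.png

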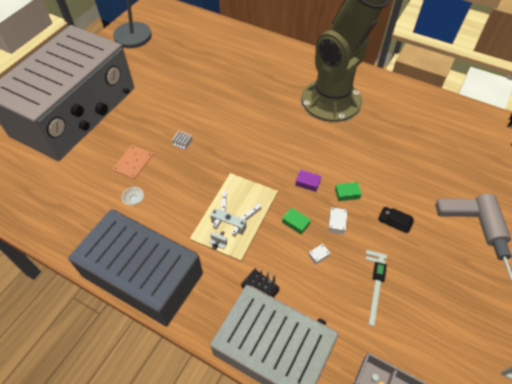

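The top view shows the larger white case at about px (157,234), the smaller one at (158,186), and the jig bed centred at about (266,184) with its bracket towards the top. Green and purple look-alikes lie near the case. Next I measure the case and bed with masks.

```bash
cat > h.py <<'E'
from cell import sensors, vision, env
import cv2,numpy as np
def ray(c,uv,z):
    uv=np.atleast_2d(uv).astype(float)
    d=np.c_[(uv[:,0]-c["cx"])/c["fx"],(uv[:,1]-c["cy"])/c["fy"],np.ones(len(uv))]@c["R"]
    o=-c["R"].T@c["t"]
    return o+d*((z-o[2])/d[:,2])[:,None]
def proj(c,X):
    p=np.atleast_2d(X)@np.array(c["R"]).T+c["t"]
    return np.c_[c["fx"]*p[:,0]/p[:,2]+c["cx"],c["fy"]*p[:,1]/p[:,2]+c["cy"]]
def cam(n):
    c=vision.read_camera(n); c["R"]=np.array(c["R"]);c["t"]=np.array(c["t"]);return c
def blobs(c,mask,z,amin):
    out=[]
    for k in cv2.findContours(mask,cv2.RETR_EXTERNAL,cv2.CHAIN_APPROX_NONE)[0]:
        a=cv2.contourArea(k)
        if a<amin: continue
        P=ray(c,k[:,0,:],z)[:,:2]*1000
        r=cv2.minAreaRect(P.astype(np.float32)); b=cv2.boxPoints(r)
        e=[b[1]-b[0],b[2]-b[1]]; e=max(e,key=np.linalg.norm)
        out.append((a,k[:,0,:].mean(0).round(1).tolist(),np.round(r[0],1),np.round(sorted(r[1]),1),round(np.degrees(np.arctan2(e[1],e[0]))%180,1)))
    return out
E
python3 - <<'E'
from h import *
c=cam("top"); hsv=cv2.cvtColor(c["image"],cv2.COLOR_RGB2HSV)
w=cv2.inRange(hsv,(0,0,140),(180,45,255))
for b in blobs(c,w,0.03,40): print(b)
print("bed")
y=cv2.inRange(hsv,(15,40,165),(35,140,255))
y=cv2.morphologyEx(y,cv2.MORPH_CLOSE,np.ones((15,15)))
y=cv2.morphologyEx(y,cv2.MORPH_OPEN,np.ones((5,5)))
for b in blobs(c,y,0.012,1000): print(b)
print(hsv[100:101,240:300:1][0,0],hsv[220,265],hsv[234,157],hsv[220,220])
big=cv2.resize(c["image"][115:250,130:310],None,fx=4.4,fy=4.4,interpolation=cv2.INTER_CUBIC)
cv2.imwrite("pics/crop1.png",big[:,:,::-1])
E
```

```text
(378.0, [5.0, 333.6], array([249. , 632.8]), array([ 45.1, 100.3]), np.float32(27.2))
(683.0, [39.6, 323.7], array([268.4, 535.3]), array([ 42.6, 113.9]), np.float32(118.9))
(359.5, [387.9, 244.5], array([ 448.7, -367.2]), array([50.7, 53.1]), np.float32(95.6))
(518.5, [157.2, 234.2], array([490.1, 230.8]), array([51.6, 73.3]), np.float32(17.9))
(163.5, [104.8, 215.6], array([541.3, 367. ]), array([31.8, 56.9]), np.float32(99.9))
(248.0, [157.9, 185.5], array([616.6, 227.3]), array([39., 49.]), np.float32(152.1))
(808.5, [264.2, 176.4], array([629.6, -53.2]), array([127.3, 131.7]), np.float32(93.9))
(189.0, [87.4, 168.0], array([669.2, 412.5]), array([ 13.9, 126.3]), np.float32(12.6))
(117.5, [261.0, 140.1], array([729.1, -45.3]), array([21.7, 48.5]), np.float32(94.3))
(459.5, [383.1, 140.3], array([ 720.3, -366.1]), array([64.3, 64.4]), np.float32(151.4))
(172.0, [8.3, 98.4], array([864.4, 615.8]), array([55. , 58.5]), np.float32(90.7))
(251.0, [58.9, 95.3], array([867.2, 491.2]), array([50.3, 59.4]), np.float32(178.5))
(205.5, [59.4, 69.5], array([935. , 488.8]), array([45.4, 54.4]), np.float32(178.5))
(615.0, [33.5, 83.0], array([899.8, 557.1]), array([ 53.2, 125.7]), np.float32(2.6))
(201.5, [7.2, 70.1], array([934.3, 627.1]), array([40. , 59.8]), np.float32(3.4))
(6901.5, [145.4, 62.8], array([946.4, 257.8]), array([189.7, 273.8]), np.float32(90.0))
bed
(1632.0, [121.7, 172.5], array([651.5, 328.5]), array([122.1, 271.6]), np.float32(72.7))
(7038.0, [259.6, 181.5], array([616.9, -23.1]), array([239.4, 281.6]), np.float32(4.4))
(1097.5, [140.7, 122.9], array([796.5, 279.7]), array([ 71.7, 206.5]), np.float32(101.4))
(3111.0, [278.8, 11.7], array([1068.4, -116.7]), array([ 98.1, 409.2]), np.float32(88.4))
(2983.0, [46.8, 32.8], array([1040.2,  529.9]), array([198.5, 210.1]), np.float32(146.6))
[ 15 150 189] [ 24  78 243] [105   6 239] [ 15 147 182]
```

View pics/crop1.png

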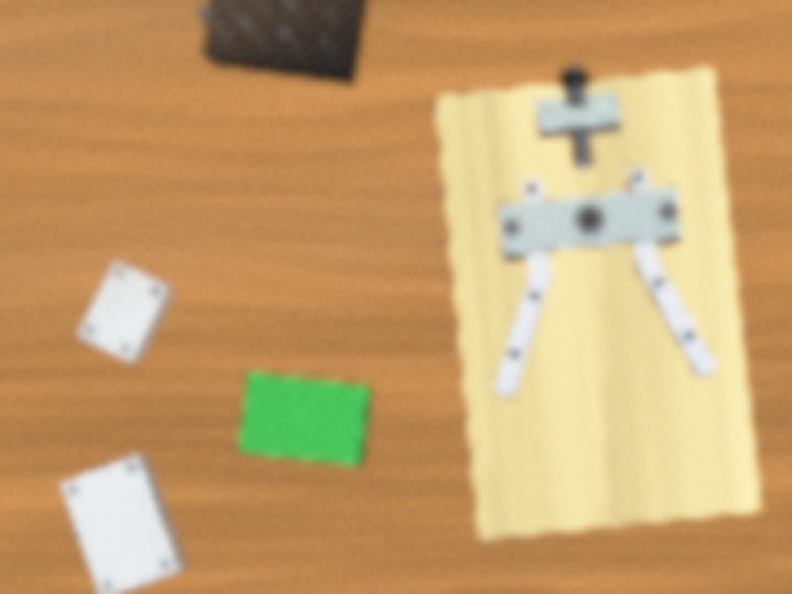

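The crop shows the white larger case at full px ~(157,234), and the bed with bridge, rails and stop screw, rotated a few degrees. Next I refine the bed's pose with a tighter mask.

Run:
```python
from h import *
c=cam("top"); hsv=cv2.cvtColor(c["image"],cv2.COLOR_RGB2HSV)
y=cv2.inRange(hsv,(0,0,205),(180,118,255)); y[:122]=0;y[245:]=0;y[:,:222]=0;y[:,310:]=0
y=cv2.morphologyEx(y,cv2.MORPH_CLOSE,np.ones((11,11)))
for b in blobs(c,y,0.012,1000): print(b)
# edge-line fits
k=max(cv2.findContours(y,cv2.RETR_EXTERNAL,cv2.CHAIN_APPROX_NONE)[0],key=cv2.contourArea)[:,0]
P=ray(c,k,0.012)[:,:2]*1000
m,(w,h),a=cv2.minAreaRect(P.astype(np.float32)); m=np.array(m)
th=np.radians(4.2)
for it in range(3):
    ux=np.array([np.cos(th),np.sin(th)]);uy=np.array([-ux[1],ux[0]])
    q=(P-m)@np.c_[ux,uy]; L=[]
    for ax,s,lim in((1,1,110),(1,-1,110),(0,1,70),(0,-1,70)):
        half=(85,134.5)[ax==0]
        sel=q[(abs(q[:,1-ax])<lim)&(abs(q[:,ax]*s-half)<10)]
        f=np.polyfit(sel[:,1-ax],sel[:,ax],1); L.append(f)
    dth=np.mean([L[0][0],L[1][0]]); th+=dth
    print(np.degrees(th),[np.round(f,4).tolist() for f in L],len(sel))
ctr=m+ux*(L[2][1]+L[3][1])/2+uy*(L[0][1]+L[1][1])/2
org=ctr+ux*17.5; print("center",ctr,"origin",org)
R=lambda x,yy,z: np.r_[org+ux*x+uy*yy,z]/1000
def W(x,yy,z): p=org+ux*x+uy*yy; return [p[0]/1e3,p[1]/1e3,z/1e3]
img=c["image"].copy()
big=cv2.resize(img[115:250,200:330],None,fx=4.4,fy=4.4,interpolation=cv2.INTER_CUBIC)
for p in [(-152,-85,12),(-152,85,12),(117,85,12),(117,-85,12),(-70,55.75,34),(-70,-55.75,34),(0,25.75,34),(0,-25.75,34),(12,53,56),(42,53,56),(12,-53,56),(42,-53,56),(27,0,62),(84,25,46),(84,-25,46)]:
    u=(proj(c,W(*p))[0]-[200,115]+.5)*4.4; cv2.circle(big,tuple(int(v) for v in u),3,(255,0,0),-1)
cv2.imwrite("pics/jig.png",big[:,:,::-1])
```

```text
(6427.5, [265.3, 183.7], array([617.4, -53.8]), array([172.2, 272.1]), np.float32(4.5))
4.398255611355717 [[0.0037, 84.6417], [0.0032, -84.6976], [-0.0005, 134.1335], [-0.0052, -134.6707]] 53
4.398284016018103 [[0.0002, 84.6411], [-0.0002, -84.6972], [0.0029, 134.134], [-0.0026, -134.6896]] 52
4.398284020201072 [[0.0002, 84.6411], [-0.0002, -84.6972], [0.0029, 134.134], [-0.0026, -134.6896]] 52
center [617.13062257 -53.88246536] origin [634.57908594 -52.54040494]
```

View pics/jig.png

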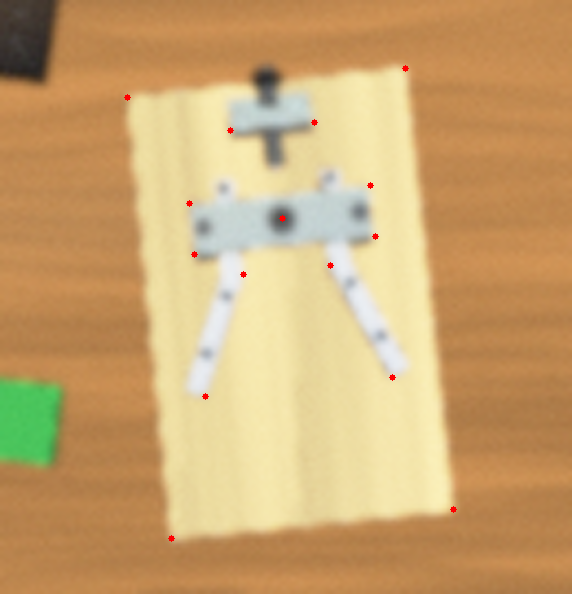

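The red model points for bed, rails, bridge and bracket land where they should (bush px ~(282,217) in the crop). That puts the jig origin at (634.6, -52.5) mm with yaw 4.4°. I'll move above the case for a wrist look.

```bash
cat >> h.py <<'E'
from scipy.spatial.transform import Rotation as Ro
TH=np.radians(4.4);ORG=np.array([634.6,-52.5])
def jig(x,y=0): return ORG+[x*np.cos(TH)-y*np.sin(TH),x*np.sin(TH)+y*np.cos(TH)]
def go(x,y,z,yaw):
    o=sensors.get_obs(); R=Ro.from_euler("xyz",o["tool_rot"],degrees=True)
    T=Ro.from_euler("xyz",[180,0,yaw],degrees=True)
    s=R.inv().apply(np.array([x,y,z])-np.array(o["tool_pos"])*1000)
    print("pos",np.round(np.array(o["tool_pos"])*1000,1),"rot",np.round(o["tool_rot"],2),"F",np.round(o["force"],2),"t",o["time_s"])
    print("shift",s.round(1),"turn",(R.inv()*T).as_rotvec().round(4))
E
python3 -c "
from h import *
go(490,231,200,197.9)"
```

```text
pos [157.5 630.3 229.9] rot [-179.93    0.    165.98] F [-0.53  0.46  0.18] t 0.2
shift [-419.4 -306.8   30.3] turn [-1.100e-03 -2.000e-04 -5.572e-01]
```

Call:
drive_tool(
  moves=[
    {"x":-47,"y":-34,"z":3,"rz":-0.06,"fingers":-1},
    {"x":-93,"y":-68,"z":7,"rz":-0.12,"fingers":-1},
    {"x":-140,"y":-102,"z":10,"rz":-0.18,"fingers":-1},
    {"x":-186,"y":-136,"z":14,"rz":-0.24,"fingers":-1},
    {"x":-233,"y":-170,"z":17,"rz":-0.31,"fingers":-1},
    {"x":-280,"y":-205,"z":20,"rz":-0.37,"fingers":-1},
    {"x":-326,"y":-239,"z":24,"rz":-0.43,"fingers":-1},
    {"x":-373,"y":-273,"z":27,"rz":-0.5,"fingers":-1},
    {"x":-419,"y":-307,"z":30,"rz":-0.557,"fingers":-1},
    {"x":-419,"y":-307,"z":30,"rz":-0.557,"fingers":-1},
    {"x":-419,"y":-307,"z":30,"rz":-0.557,"fingers":-1},
    {"x":-419,"y":-307,"z":30,"rz":-0.557,"fingers":-1},
    {"x":-419,"y":-307,"z":30,"rz":-0.557,"fingers":-1},
  ],
)

```text
invalid input at $.moves[0]: expected keys x, y, z, rx, ry, rz, fingers
```

Call:
drive_tool(
  moves=[
    {"x":-47,"y":-34,"z":3,"rx":0,"ry":0,"rz":-0.06,"fingers":-1},
    {"x":-93,"y":-68,"z":7,"rx":0,"ry":0,"rz":-0.12,"fingers":-1},
    {"x":-140,"y":-102,"z":10,"rx":0,"ry":0,"rz":-0.18,"fingers":-1},
    {"x":-186,"y":-136,"z":14,"rx":0,"ry":0,"rz":-0.24,"fingers":-1},
    {"x":-233,"y":-170,"z":17,"rx":0,"ry":0,"rz":-0.31,"fingers":-1},
    {"x":-280,"y":-205,"z":20,"rx":0,"ry":0,"rz":-0.37,"fingers":-1},
    {"x":-326,"y":-239,"z":24,"rx":0,"ry":0,"rz":-0.43,"fingers":-1},
    {"x":-373,"y":-273,"z":27,"rx":0,"ry":0,"rz":-0.5,"fingers":-1},
    {"x":-419,"y":-307,"z":30,"rx":0,"ry":0,"rz":-0.557,"fingers":-1},
    {"x":-419,"y":-307,"z":30,"rx":0,"ry":0,"rz":-0.557,"fingers":-1},
    {"x":-419,"y":-307,"z":30,"rx":0,"ry":0,"rz":-0.557,"fingers":-1},
    {"x":-419,"y":-307,"z":30,"rx":0,"ry":0,"rz":-0.557,"fingers":-1},
  ],
)

```text
time_s: 1.7
tool_pos: [0.4887, 0.2329, 0.2005]
tool_rot: [180.0, -0.0, -162.0]
force: [0.4, -0.2, 0.7]
grip_width: 0.0871
grasp_force: 0.0
```

Run:
```python
from h import *
go(490,231,200,197.9)
c=cam("wrist"); cv2.imwrite("pics/w1.png",c["image"][:,:,::-1])
hsv=cv2.cvtColor(c["image"],cv2.COLOR_RGB2HSV)
w=cv2.inRange(hsv,(0,0,190),(180,40,255))
for b in blobs(c,w,0.03,400): print(b)
print(-c["R"].T@c["t"])
```

```text
pos [488.7 232.9 200.5] rot [ 1.7996e+02 -1.0000e-02 -1.6195e+02] F [ 0.42 -0.15  0.71] t 1.7
shift [-0.7 -2.2  0.5] turn [ 0.0006 -0.0002  0.0025]
(2704.0, [257.0, 176.9], array([488.2, 231.6]), array([46.1, 69.8]), np.float32(19.0))
[0.42203055 0.21112994 0.35511786]
```

View pics/w1.png

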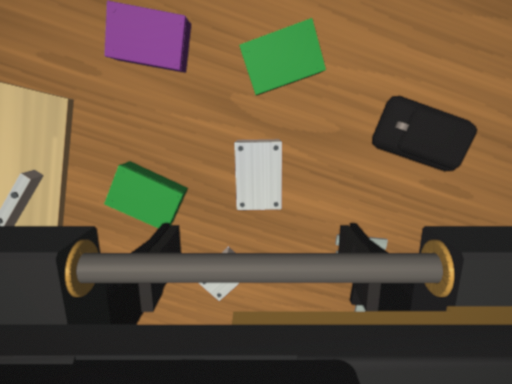

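The wrist view shows the case centred at px (258,176), well between the open fingers. The nearest green look-alike's edge is at px 187, outside the finger path. Centre is ≈(489, 231.3) and yaw ≈18.6°. Descending and gripping.

Call:
drive_tool(
  moves=[
    {"x":0,"y":-1.6,"z":50,"rx":0,"ry":0,"rz":-0.012,"fingers":-1},
    {"x":0,"y":-1.6,"z":100,"rx":0,"ry":0,"rz":-0.012,"fingers":-1},
    {"x":0,"y":-1.6,"z":140,"rx":0,"ry":0,"rz":-0.012,"fingers":-1},
    {"x":0,"y":-1.6,"z":165,"rx":0,"ry":0,"rz":-0.012,"fingers":-1},
    {"x":0,"y":-1.6,"z":180,"rx":0,"ry":0,"rz":-0.012,"fingers":-1},
    {"x":0,"y":-1.6,"z":187,"rx":0,"ry":0,"rz":-0.012,"fingers":-1},
    {"x":0,"y":-1.6,"z":187,"rx":0,"ry":0,"rz":-0.012,"fingers":-1},
    {"x":0,"y":-1.6,"z":187,"rx":0,"ry":0,"rz":-0.012,"fingers":1},
    {"x":0,"y":-1.6,"z":187,"rx":0,"ry":0,"rz":-0.012,"fingers":1},
    {"x":0,"y":-1.6,"z":187,"rx":0,"ry":0,"rz":-0.012,"fingers":1},
    {"x":0,"y":-1.6,"z":187,"rx":0,"ry":0,"rz":-0.012,"fingers":1},
    {"x":0,"y":-1.6,"z":187,"rx":0,"ry":0,"rz":-0.012,"fingers":1},
    {"x":0,"y":-1.6,"z":187,"rx":0,"ry":0,"rz":-0.012,"fingers":1},
    {"x":0,"y":-1.6,"z":187,"rx":0,"ry":0,"rz":-0.012,"fingers":1},
  ],
  force=25,
)

```text
time_s: 3.5
tool_pos: [0.4901, 0.2304, 0.0137]
tool_rot: [180.0, 0.0, -161.4]
force: [0.1, 3.2, 1.1]
grip_width: 0.0477
grasp_force: 25.0
```

```bash
python3 -c "
from h import *
go(*jig(-108),100,184.4); print(jig(-108))"
```

```text
pos [490.1 230.4  13.7] rot [ 1.7995e+02  2.0000e-02 -1.6141e+02] F [0.12 3.21 1.07] t 3.5
shift [  57.9 -287.7  -86.6] turn [8.000e-04 2.000e-04 2.477e-01]
[526.91830276 -60.78565504]
```

Gripped, with an opening of 47.7 mm. Lift and carry to a point above the bare bed.

Call:
drive_tool(
  moves=[
    {"x":0,"y":0,"z":-30,"rx":0,"ry":0,"rz":0,"fingers":1},
    {"x":0,"y":0,"z":-70,"rx":0,"ry":0,"rz":0,"fingers":1},
    {"x":0,"y":0,"z":-90,"rx":0,"ry":0,"rz":0,"fingers":1},
    {"x":8,"y":-38,"z":-90,"rx":0,"ry":0,"rz":0.03,"fingers":1},
    {"x":16,"y":-80,"z":-90,"rx":0,"ry":0,"rz":0.07,"fingers":1},
    {"x":25,"y":-125,"z":-90,"rx":0,"ry":0,"rz":0.11,"fingers":1},
    {"x":34,"y":-170,"z":-90,"rx":0,"ry":0,"rz":0.15,"fingers":1},
    {"x":43,"y":-215,"z":-90,"rx":0,"ry":0,"rz":0.19,"fingers":1},
    {"x":51,"y":-255,"z":-90,"rx":0,"ry":0,"rz":0.22,"fingers":1},
    {"x":56,"y":-278,"z":-90,"rx":0,"ry":0,"rz":0.24,"fingers":1},
    {"x":58,"y":-288,"z":-90,"rx":0,"ry":0,"rz":0.248,"fingers":1},
    {"x":58,"y":-288,"z":-90,"rx":0,"ry":0,"rz":0.248,"fingers":1},
    {"x":58,"y":-288,"z":-90,"rx":0,"ry":0,"rz":0.248,"fingers":1},
  ],
)

```text
time_s: 5.12
tool_pos: [0.5269, -0.0597, 0.1033]
tool_rot: [179.9, -0.0, -175.5]
force: [0.6, -1.0, -4.0]
grip_width: 0.0476
grasp_force: 25.0
```

Run:
```python
from h import *
go(*jig(-108),26.5,184.4)
c=cam("wrist"); cv2.imwrite("pics/w2.png",c["image"][:,:,::-1])
```

```text
pos [526.9 -59.7 103.3] rot [ 1.7994e+02 -3.0000e-02 -1.7548e+02] F [ 0.62 -1.   -3.99] t 5.125
shift [ 0.  -1.1 76.8] turn [ 0.001  -0.0004  0.0022]
```

View pics/w2.png

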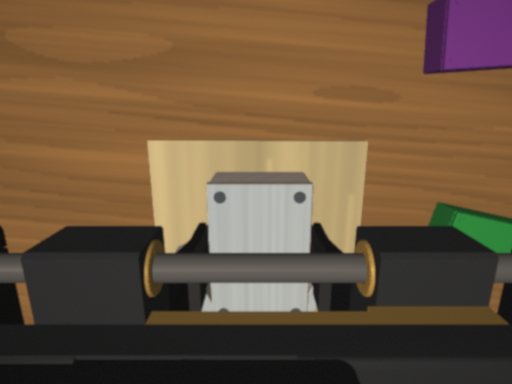

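The wrist view shows the case held square between the pads at px (260,230), over the bed whose end edge spans px 148–367. Lower it onto the bed and release.

Call:
drive_tool(
  moves=[
    {"x":0,"y":-1,"z":30,"rx":0,"ry":0,"rz":0.002,"fingers":1},
    {"x":0,"y":-1,"z":55,"rx":0,"ry":0,"rz":0.002,"fingers":1},
    {"x":0,"y":-1,"z":68,"rx":0,"ry":0,"rz":0.002,"fingers":1},
    {"x":0,"y":-1,"z":74,"rx":0,"ry":0,"rz":0.002,"fingers":1},
    {"x":0,"y":-1,"z":76.5,"rx":0,"ry":0,"rz":0.002,"fingers":1},
    {"x":0,"y":-1,"z":77.5,"rx":0,"ry":0,"rz":0.002,"fingers":1},
    {"x":0,"y":-1,"z":77.5,"rx":0,"ry":0,"rz":0.002,"fingers":1},
    {"x":0,"y":-1,"z":77.5,"rx":0,"ry":0,"rz":0.002,"fingers":1},
  ],
)

```text
time_s: 6.18
tool_pos: [0.5273, -0.0628, 0.0265]
tool_rot: [180.0, 0.0, -175.8]
force: [-0.3, -1.0, -3.3]
grip_width: 0.0482
grasp_force: 25.0
```

Call:
drive_tool(
  moves=[
    {"x":0,"y":0,"z":0.7,"rx":0,"ry":0,"rz":0,"fingers":1},
    {"x":0,"y":0,"z":1.2,"rx":0,"ry":0,"rz":0,"fingers":1},
    {"x":0,"y":0,"z":1.2,"rx":0,"ry":0,"rz":0,"fingers":1},
  ],
)

```text
time_s: 6.55
tool_pos: [0.5273, -0.0628, 0.0257]
tool_rot: [180.0, 0.0, -175.8]
force: [-2.7, -0.7, 6.2]
grip_width: 0.0479
grasp_force: 25.0
```

Contact, at 6 N. Release and rise.

Call:
drive_tool(
  moves=[
    {"x":0,"y":0,"z":0.7,"rx":0,"ry":0,"rz":0,"fingers":-1},
    {"x":0,"y":0,"z":0.7,"rx":0,"ry":0,"rz":0,"fingers":-1},
    {"x":0,"y":0,"z":0.7,"rx":0,"ry":0,"rz":0,"fingers":-1},
    {"x":0,"y":0,"z":0.7,"rx":0,"ry":0,"rz":0,"fingers":-1},
    {"x":0,"y":0,"z":-10,"rx":0,"ry":0,"rz":0,"fingers":-1},
    {"x":0,"y":0,"z":-50,"rx":0,"ry":0,"rz":0,"fingers":-1},
    {"x":0,"y":0,"z":-90,"rx":0,"ry":0,"rz":0,"fingers":-1},
    {"x":0,"y":0,"z":-90,"rx":0,"ry":0,"rz":0,"fingers":-1},
  ],
)

```text
time_s: 7.55
tool_pos: [0.5299, -0.063, 0.119]
tool_rot: [180.0, 0.4, -175.8]
force: [0.0, 0.9, -0.8]
grip_width: 0.0871
grasp_force: 0.0
```

Run:
```python
from h import *
c=cam("wrist"); hsv=cv2.cvtColor(c["image"],cv2.COLOR_RGB2HSV)
w=cv2.inRange(hsv,(0,0,170),(180,35,255)); w[:,:150]=0;w[:,370:]=0
for b in blobs(c,w,0.042,400): print(b)
print(jig(-108))
cv2.imwrite("pics/w3.png",c["image"][:,:,::-1])
go(*jig(-172),90,184.4)
```

```text
(2358.5, [270.7, 191.9], array([525.6, -55.1]), array([25.3, 69.4]), np.float32(3.9))
(612.0, [245.0, 196.4], array([527. , -73.9]), array([ 7.8, 69.3]), np.float32(3.8))
[526.91830276 -60.78565504]
pos [528.4 -62.8 117. ] rot [ 179.98    0.24 -175.75] F [-0.12  0.42 -0.79] t 7.6
shift [65.4  1.9 26.7] turn [ 0.0004  0.0042 -0.0026]
```

View pics/w3.png

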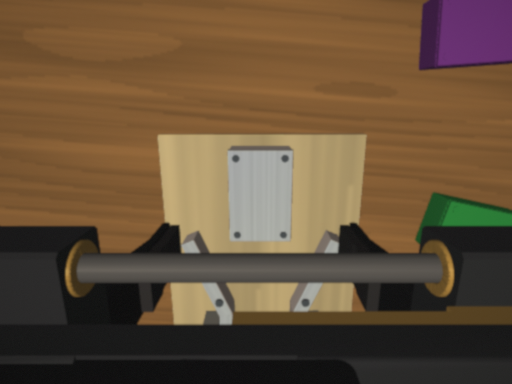

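The case rests square on the bare bed at about jig x -108, y ≈ 0, lid up (px (260,194)). I'll measure the screw tip from the top view, then go behind the case.

Run:
```python
from h import *
c=cam("top"); g=c["image"].astype(np.float32)
for z in (26,32):
    row=[]
    for x in np.arange(44,84,2.):
        v=[]
        for yy in (-1.5,0,1.5):
            p=proj(c,np.r_[jig(x,yy),z]/1000)[0]
            v.append(cv2.getRectSubPix(cv2.cvtColor(c["image"],cv2.COLOR_RGB2GRAY),(1,1),(float(p[0]),float(p[1])))[0,0])
        row.append((int(x),int(np.mean(v))))
    print(z,row)
go(*jig(-172),90,184.4)
```

```text
26 [(44, 214), (46, 221), (48, 225), (50, 227), (52, 228), (54, 229), (56, 229), (58, 224), (60, 213), (62, 197), (64, 169), (66, 145), (68, 130), (70, 122), (72, 121), (74, 121), (76, 121), (78, 119), (80, 115), (82, 115)]
32 [(44, 217), (46, 223), (48, 226), (50, 228), (52, 229), (54, 229), (56, 227), (58, 221), (60, 208), (62, 184), (64, 158), (66, 135), (68, 125), (70, 121), (72, 121), (74, 122), (76, 121), (78, 118), (80, 115), (82, 117)]
pos [527.2 -62.7 115.5] rot [ 1.7998e+02  8.0000e-02 -1.7575e+02] F [-0.49  0.34  0.58] t 7.65
shift [64.2  1.7 25.4] turn [ 0.0004  0.0013 -0.0027]
```

Call:
drive_tool(
  moves=[
    {"x":30,"y":1,"z":0,"rx":0,"ry":0,"rz":0,"fingers":0.8},
    {"x":55,"y":2,"z":0,"rx":0,"ry":0,"rz":-0.002,"fingers":0.8},
    {"x":65,"y":2,"z":5,"rx":0,"ry":0,"rz":-0.002,"fingers":0.8},
    {"x":65,"y":2,"z":20,"rx":0,"ry":0,"rz":-0.002,"fingers":0.8},
    {"x":65,"y":2,"z":27,"rx":0,"ry":0,"rz":-0.002,"fingers":0.8},
    {"x":65,"y":2,"z":27,"rx":0,"ry":0,"rz":-0.002,"fingers":0.8},
    {"x":65,"y":2,"z":27,"rx":0,"ry":0,"rz":-0.002,"fingers":0.8},
    {"x":65,"y":2,"z":27,"rx":0,"ry":0,"rz":-0.002,"fingers":0.8},
  ],
  force=20,
)

```text
time_s: 8.65
tool_pos: [0.4625, -0.0656, 0.0881]
tool_rot: [-180.0, 0.0, -175.6]
force: [0.8, -0.6, -0.7]
grip_width: 0.0151
grasp_force: 0.0
```

Run:
```python
from h import *
go(*jig(-172),25,184.4)
print(sensors.get_obs()["grip_width"])
```

```text
pos [462.5 -65.6  88.1] rot [-1.7999e+02  4.0000e-02 -1.7563e+02] F [ 0.84 -0.61 -0.66] t 8.65
shift [-0.5 -0.1 63.1] turn [-0.0001  0.0007 -0.0005]
0.015111399006017337
```

The screw tip lies at jig x ≈ 62–65, so home should be at case centre ≈ 27–29. Descend behind the case.

Call:
drive_tool(
  moves=[
    {"x":0,"y":0,"z":30,"rx":0,"ry":0,"rz":0,"fingers":0.8},
    {"x":0,"y":0,"z":50,"rx":0,"ry":0,"rz":0,"fingers":0.8},
    {"x":0,"y":0,"z":60,"rx":0,"ry":0,"rz":0,"fingers":0.8},
    {"x":0,"y":0,"z":63,"rx":0,"ry":0,"rz":0,"fingers":0.8},
    {"x":0,"y":0,"z":63,"rx":0,"ry":0,"rz":0,"fingers":0.8},
    {"x":-5,"y":0,"z":63,"rx":0,"ry":0,"rz":0,"fingers":0.8},
    {"x":-9,"y":0,"z":63,"rx":0,"ry":0,"rz":0,"fingers":0.8},
    {"x":-13,"y":0,"z":63,"rx":0,"ry":0,"rz":0,"fingers":0.8},
    {"x":-16,"y":0,"z":63,"rx":0,"ry":0,"rz":0,"fingers":0.8},
    {"x":-19,"y":0,"z":63,"rx":0,"ry":0,"rz":0,"fingers":0.8},
    {"x":-22,"y":0,"z":63,"rx":0,"ry":0,"rz":0,"fingers":0.8},
  ],
)

```text
time_s: 10.02
tool_pos: [0.4836, -0.0639, 0.0246]
tool_rot: [180.0, -0.1, -175.6]
force: [-2.6, 0.0, 0.3]
grip_width: 0.0089
grasp_force: 1.0
```

```bash
cat > s.py <<'E'
from h import *
o=sensors.get_obs(); p=np.array(o["tool_pos"])[:2]*1000-ORG
c,s=np.cos(TH),np.sin(TH)
print("tcp in jig",np.round([c*p[0]+s*p[1],-s*p[0]+c*p[1]],1),"z",round(o["tool_pos"][2]*1000,1),"yaw",o["tool_rot"][2].round(2),"F",np.round(o["force"],2),"along",round(float(c*o["force"][0]+s*o["force"][1]),2),o["grip_width"],o["time_s"])
E
python3 s.py
```

```text
tcp in jig [-151.5    0.2] z 24.6 yaw -175.64 F [-2.57  0.03  0.26] along -2.56 0.008910224694379885 10.025
```

Contact with the case, at about 2.6 N. Now slide it up the converging rails.

Call:
drive_tool(
  moves=[
    {"x":-4,"y":0,"z":0,"rx":0,"ry":0,"rz":0,"fingers":0.8},
    {"x":-9,"y":0,"z":0,"rx":0,"ry":0,"rz":0,"fingers":0.8},
    {"x":-15,"y":0,"z":0,"rx":0,"ry":0,"rz":0,"fingers":0.8},
    {"x":-21,"y":0,"z":0,"rx":0,"ry":0,"rz":0,"fingers":0.8},
    {"x":-27,"y":0,"z":0,"rx":0,"ry":0,"rz":0,"fingers":0.8},
    {"x":-33,"y":0,"z":0,"rx":0,"ry":0,"rz":0,"fingers":0.8},
    {"x":-39,"y":0,"z":0,"rx":0,"ry":0,"rz":0,"fingers":0.8},
    {"x":-45,"y":0,"z":0,"rx":0,"ry":0,"rz":0,"fingers":0.8},
    {"x":-50,"y":0,"z":0,"rx":0,"ry":0,"rz":0,"fingers":0.8},
    {"x":-55,"y":0,"z":0,"rx":0,"ry":0,"rz":0,"fingers":0.8},
    {"x":-59,"y":0,"z":0,"rx":0,"ry":0,"rz":0,"fingers":0.8},
    {"x":-62,"y":0,"z":0,"rx":0,"ry":0,"rz":0,"fingers":0.8},
    {"x":-64,"y":0,"z":0,"rx":0,"ry":0,"rz":0,"fingers":0.8},
  ],
)

```text
time_s: 11.65
tool_pos: [0.5479, -0.059, 0.0249]
tool_rot: [180.0, -0.0, -175.6]
force: [-0.7, 0.0, 2.1]
grip_width: 0.0084
grasp_force: 0.9
```

```bash
python3 s.py
```

```text
tcp in jig [-86.9   0.2] z 24.9 yaw -175.63 F [-0.72  0.02  2.08] along -0.71 0.008350660995974568 11.65
```

Call:
drive_tool(
  moves=[
    {"x":-2,"y":0,"z":0,"rx":0,"ry":0,"rz":0,"fingers":0.8},
    {"x":-5,"y":0,"z":0,"rx":0,"ry":0,"rz":0,"fingers":0.8},
    {"x":-9,"y":0,"z":0,"rx":0,"ry":0,"rz":0,"fingers":0.8},
    {"x":-13,"y":0,"z":0,"rx":0,"ry":0,"rz":0,"fingers":0.8},
    {"x":-17,"y":0,"z":0,"rx":0,"ry":0,"rz":0,"fingers":0.8},
    {"x":-21,"y":0,"z":0,"rx":0,"ry":0,"rz":0,"fingers":0.8},
    {"x":-25,"y":0,"z":0,"rx":0,"ry":0,"rz":0,"fingers":0.8},
    {"x":-29,"y":0,"z":0,"rx":0,"ry":0,"rz":0,"fingers":0.8},
    {"x":-33,"y":0,"z":0,"rx":0,"ry":0,"rz":0,"fingers":0.8},
    {"x":-37,"y":0,"z":0,"rx":0,"ry":0,"rz":0,"fingers":0.8},
    {"x":-41,"y":0,"z":0,"rx":0,"ry":0,"rz":0,"fingers":0.8},
    {"x":-44,"y":0,"z":0,"rx":0,"ry":0,"rz":0,"fingers":0.8},
    {"x":-46,"y":0,"z":0,"rx":0,"ry":0,"rz":0,"fingers":0.8},
    {"x":-47,"y":0,"z":0,"rx":0,"ry":0,"rz":0,"fingers":0.8},
  ],
)

```text
time_s: 13.4
tool_pos: [0.5947, -0.0554, 0.0249]
tool_rot: [180.0, -0.0, -175.6]
force: [-2.5, 0.7, 3.0]
grip_width: 0.0088
grasp_force: 1.3
```

Run:
```python
import s
from h import *
c=cam("top")
big=cv2.resize(c["image"][115:250,200:330],None,fx=4.4,fy=4.4,interpolation=cv2.INTER_CUBIC)
c2=cam("scene"); p=proj(c2,np.r_[jig(0),20]/1000)[0].astype(int)
b2=cv2.resize(c2["image"][p[1]-50:p[1]+50,p[0]-45:p[0]+45],None,fx=5.8,fy=5.8,interpolation=cv2.INTER_CUBIC)[:580]
h=min(len(big),len(b2)); im=np.hstack([big[:h,130:430],b2[:h,:490]])
cv2.imwrite("pics/p4.png",im[:,:,::-1]); print(im.shape)
```

```text
tcp in jig [-40.    0.1] z 24.9 yaw -175.63 F [-2.54  0.69  2.99] along -2.48 0.008796668113397497 13.4
(580, 790, 3)
```

View pics/p4.png

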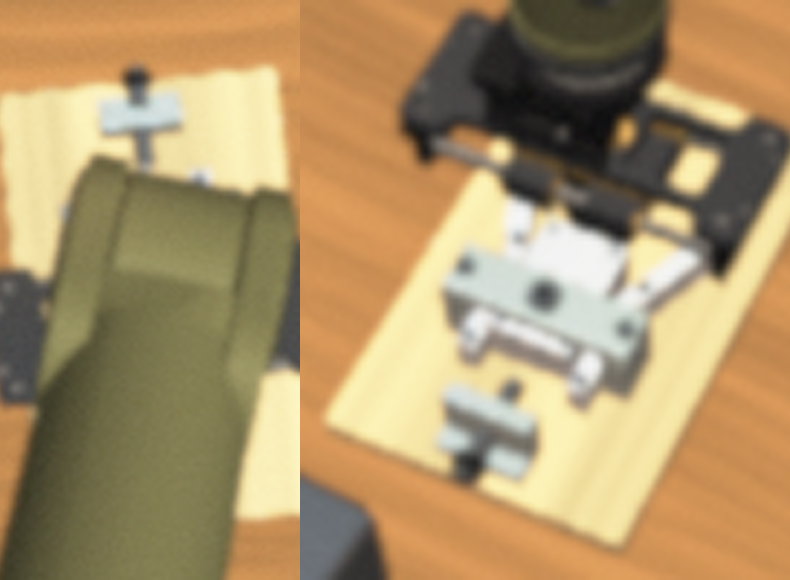

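The case's front is under the bridge at px (535,335), straight in the nest, and the screw is ahead at (510,390). Advance slowly.

Call:
drive_tool(
  moves=[
    {"x":-2,"y":0,"z":0,"rx":0,"ry":0,"rz":0,"fingers":0.8},
    {"x":-4,"y":0,"z":0,"rx":0,"ry":0,"rz":0,"fingers":0.8},
    {"x":-6,"y":0,"z":0,"rx":0,"ry":0,"rz":0,"fingers":0.8},
    {"x":-8,"y":0,"z":0,"rx":0,"ry":0,"rz":0,"fingers":0.8},
    {"x":-10,"y":0,"z":0,"rx":0,"ry":0,"rz":0,"fingers":0.8},
    {"x":-12,"y":0,"z":0,"rx":0,"ry":0,"rz":0,"fingers":0.8},
    {"x":-13,"y":0,"z":0,"rx":0,"ry":0,"rz":0,"fingers":0.8},
    {"x":-14,"y":0,"z":0,"rx":0,"ry":0,"rz":0,"fingers":0.8},
    {"x":-14.5,"y":0,"z":0,"rx":0,"ry":0,"rz":0,"fingers":0.8},
  ],
)

```text
time_s: 14.62
tool_pos: [0.6091, -0.0543, 0.0248]
tool_rot: [180.0, -0.0, -175.6]
force: [-2.1, -0.0, 0.1]
grip_width: 0.0089
grasp_force: 0.9
```

```bash
python3 s.py
```

```text
tcp in jig [-25.6   0.1] z 24.8 yaw -175.63 F [-2.05 -0.05  0.11] along -2.05 0.008852341114493657 14.625
```

Call:
drive_tool(
  moves=[
    {"x":-0.6,"y":0,"z":0,"rx":0,"ry":0,"rz":0,"fingers":0.8},
    {"x":-1.2,"y":0,"z":0,"rx":0,"ry":0,"rz":0,"fingers":0.8},
    {"x":-1.8,"y":0,"z":0,"rx":0,"ry":0,"rz":0,"fingers":0.8},
    {"x":-2.4,"y":0,"z":0,"rx":0,"ry":0,"rz":0,"fingers":0.8},
    {"x":-3,"y":0,"z":0,"rx":0,"ry":0,"rz":0,"fingers":0.8},
  ],
)

```text
time_s: 15.25
tool_pos: [0.6121, -0.0541, 0.0248]
tool_rot: [180.0, -0.0, -175.6]
force: [-2.1, -0.4, 0.6]
grip_width: 0.0088
grasp_force: 1.0
```

Call:
drive_tool(
  moves=[
    {"x":-0.5,"y":0,"z":0,"rx":0,"ry":0,"rz":0,"fingers":0.8},
    {"x":-1,"y":0,"z":0,"rx":0,"ry":0,"rz":0,"fingers":0.8},
    {"x":-1.5,"y":0,"z":0,"rx":0,"ry":0,"rz":0,"fingers":0.8},
  ],
)

```text
time_s: 15.62
tool_pos: [0.613, -0.054, 0.0248]
tool_rot: [180.0, -0.1, -175.6]
force: [-4.8, -0.5, 1.5]
grip_width: 0.0087
grasp_force: 2.4
```

Call:
drive_tool(
  moves=[
    {"x":-0.4,"y":0,"z":0,"rx":0,"ry":0,"rz":0,"fingers":0.8},
    {"x":-0.8,"y":0,"z":0,"rx":0,"ry":0,"rz":0,"fingers":0.8},
  ],
)

```text
time_s: 15.88
tool_pos: [0.613, -0.054, 0.0248]
tool_rot: [180.0, -0.2, -175.6]
force: [-7.2, 0.1, 5.0]
grip_width: 0.0087
grasp_force: 3.6
```

The tool has stopped and force is rising by about 3 N/mm. Push a little more, to roughly 10–12 N at the tool.

Call:
drive_tool(
  moves=[
    {"x":-0.5,"y":0,"z":0,"rx":0,"ry":0,"rz":0,"fingers":0.8},
    {"x":-0.9,"y":0,"z":0,"rx":0,"ry":0,"rz":0,"fingers":0.8},
    {"x":-0.9,"y":0,"z":0,"rx":0,"ry":0,"rz":0,"fingers":0.8},
  ],
)

```text
time_s: 16.25
tool_pos: [0.613, -0.054, 0.0249]
tool_rot: [179.9, -0.3, -175.6]
force: [-9.1, -1.0, 6.5]
grip_width: 0.0088
grasp_force: 4.6
```

Run:
```python
import s
from h import *
c2=cam("scene"); p=proj(c2,np.r_[jig(40),20]/1000)[0].astype(int)
b2=cv2.resize(c2["image"][p[1]-35:p[1]+35,p[0]-45:p[0]+45],None,fx=8,fy=8,interpolation=cv2.INTER_CUBIC)
for x in (58,64,70):
  u=(proj(c2,np.r_[jig(x,0),32]/1000)[0]-[p[0]-45,p[1]-35]+.5)*8; print(x,u.round())
cv2.imwrite("pics/p5.png",b2[:,:,::-1])
```

```text
tcp in jig [-21.6   0.1] z 24.9 yaw -175.65 F [-9.13 -0.99  6.55] along -9.17 0.008776147273041896 16.25
58 [348. 310.]
64 [340. 323.]
70 [333. 336.]
```

View pics/p5.png

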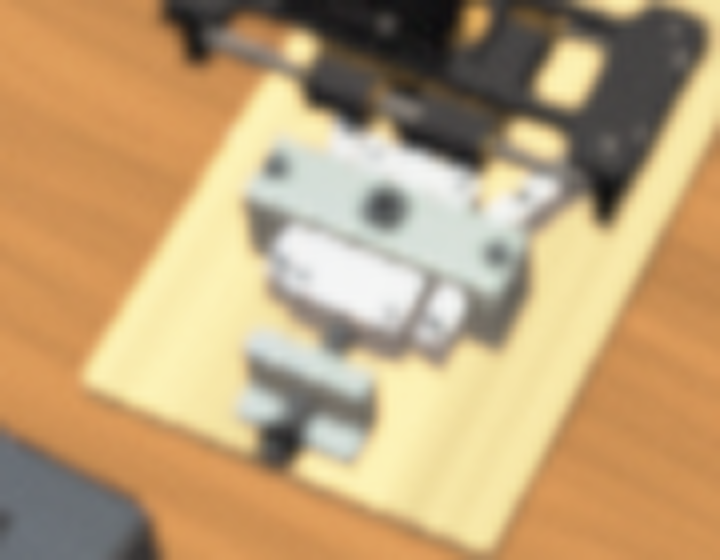

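The view shows the case front bearing on the screw tip at px (338,330), at jig x ≈ 64 as measured and well past the bridge. Raise the push slightly, hold, then back off.

Call:
drive_tool(
  moves=[
    {"x":-0.4,"y":0,"z":0,"rx":0,"ry":0,"rz":0,"fingers":0.8},
    {"x":-0.8,"y":0,"z":0,"rx":0,"ry":0,"rz":0,"fingers":0.8},
    {"x":-0.8,"y":0,"z":0,"rx":0,"ry":0,"rz":0,"fingers":0.8},
    {"x":-0.8,"y":0,"z":0,"rx":0,"ry":0,"rz":0,"fingers":0.8},
  ],
)

```text
time_s: 16.8
tool_pos: [0.613, -0.054, 0.0248]
tool_rot: [179.9, -0.4, -175.7]
force: [-11.6, 1.5, 8.5]
grip_width: 0.0082
grasp_force: 5.6
```

11.6 N held. Back off gradually, then clear.

Call:
drive_tool(
  moves=[
    {"x":0.8,"y":0,"z":0,"rx":0,"ry":0,"rz":0,"fingers":0.8},
    {"x":1.6,"y":0,"z":0,"rx":0,"ry":0,"rz":0,"fingers":0.8},
    {"x":2.4,"y":0,"z":0,"rx":0,"ry":0,"rz":0,"fingers":0.8},
    {"x":3.2,"y":0,"z":0,"rx":0,"ry":0,"rz":0,"fingers":0.8},
    {"x":5,"y":0,"z":0,"rx":0,"ry":0,"rz":0,"fingers":0.8},
    {"x":10,"y":0,"z":0,"rx":0,"ry":0,"rz":0,"fingers":0.8},
    {"x":20,"y":0,"z":0,"rx":0,"ry":0,"rz":0,"fingers":0.8},
    {"x":40,"y":0,"z":0,"rx":0,"ry":0,"rz":0,"fingers":0.8},
    {"x":60,"y":0,"z":-20,"rx":0,"ry":0,"rz":0,"fingers":0.8},
    {"x":60,"y":0,"z":-60,"rx":0,"ry":0,"rz":0,"fingers":0.8},
    {"x":90,"y":0,"z":-110,"rx":0,"ry":0,"rz":0,"fingers":0.8},
    {"x":130,"y":0,"z":-130,"rx":0,"ry":0,"rz":0,"fingers":0.8},
    {"x":130,"y":0,"z":-130,"rx":0,"ry":0,"rz":0,"fingers":0.8},
    {"x":130,"y":0,"z":-130,"rx":0,"ry":0,"rz":0,"fingers":0.8},
  ],
)

```text
time_s: 18.55
tool_pos: [0.4866, -0.0634, 0.1548]
tool_rot: [180.0, 0.1, -175.6]
force: [-0.0, -0.4, -1.0]
grip_width: 0.0085
grasp_force: 0.0
```

Run:
```python
import s
from h import *
c2=cam("scene"); p=proj(c2,np.r_[jig(40),20]/1000)[0].astype(int)
sl=lambda c:cv2.resize(c["image"][p[1]-35:p[1]+35,p[0]-45:p[0]+45],None,fx=8,fy=8,interpolation=cv2.INTER_CUBIC)
a=sl(c2); b=cv2.imread("pics/p5.png")[:,:,::-1]
roi=(slice(230,345),slice(265,415))   # case front + screw
A,B=[cv2.cvtColor(np.ascontiguousarray(i[roi]),cv2.COLOR_RGB2GRAY).astype(np.float32) for i in (a,b)]
print("shift px (8 px = 1 image px)",cv2.phaseCorrelate(B,A), "mean abs diff",np.abs(A-B).mean())
u0,u1=proj(c2,np.array([np.r_[jig(60),42],np.r_[jig(70),42]])/1000)*8; print("px per 10mm",u1-u0)
cv2.imwrite("pics/p6.png",a[:,:,::-1])
```

```text
tcp in jig [-148.4    0.5] z 154.8 yaw -175.62 F [-0.01 -0.39 -1.04] along -0.04 0.008486787955669898 18.55
shift px (8 px = 1 image px) ((-0.013060895554417584, 0.009786149949952971), 0.9797994528081682) mean abs diff 2.5958261
px per 10mm [-12.43681219  21.45116705]
```

View pics/p6.png

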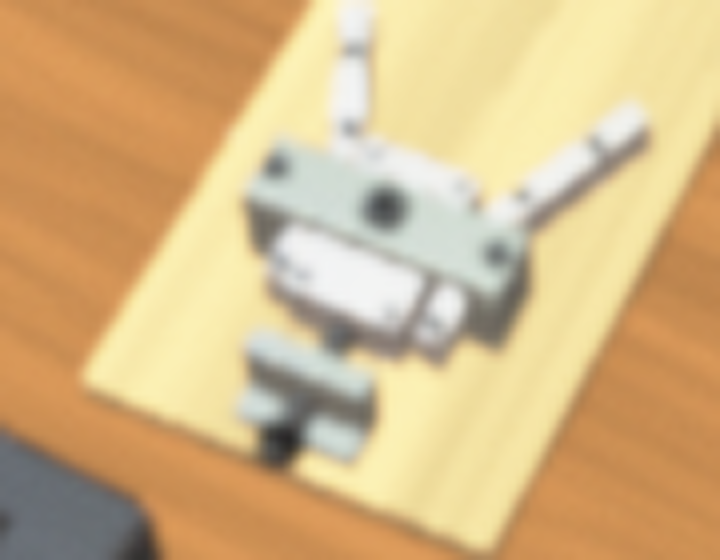

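The case did not move on release: the measured shift is 0.01 px, its front is still on the screw at px (338,330), and it sits straight in the nest. The robot is clear, so I'm handing in.

```bash
python3 -c "
from cell import workorder
print(workorder.sign_off())"
```

```text
the job is handed in; nothing more can be done
None
```

The larger case is lid up in the nest under the bridge, pressed against the stop screw with about 11.6 N at the tool and released without moving; the robot is clear and the job is handed in at about 18.6 s, though sign-off returned no verdict.

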